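# Let the sandwich press down off its ratchet

### The job

The weighted press plate is hung up on its ratchet above the sandwich mould; let it down. Flick the pawl's thumb tab over to off, take the weight on the crank and wind up a little until the sprung pawl jumps clear of the wheel, then ease the drum back until the plate rests with its own weight on the mould's cover: never let it run or drop, and do not drive it down hard. Let go, with the tab left off and the other things on the counter left alone.

Things in the scene. Friction and masses are not known exactly. Their poses are not given: they have to be found in the camera images.
- press: The whole press, origin on the drum axis at counter height. In its axes: mould 310 mm along +y, column (44 x 40 mm, 238 mm tall) 185 mm along +y, pivot of pawl and tab at (60, -52) mm, on the -y side. Base plate 12 mm thick.
- drum_axis (a point): Point on the vertical axis of ratchet wheel and drum, level with the wheel's top face, 80 mm above the counter. Steel wheel 86 mm across with 10 saw teeth; on it a flat crank arm 20 mm wide, its top 106 mm above the counter, reaching 85 mm from the axis. Its axes are the press's.
- crank (a joint): Angle of drum, wheel and crank, rad: 0 at the start; grows counter-clockwise from above = easing back (plate down 30 mm per rad); clockwise winds up, stop at -0.4. The plate's weight drives it counter-clockwise, 4 to 6 N at the knob; only pawl or hand hold it, no brake. Plate resting: no load at the knob; pressing on loads the cover 2.5 N per N at the knob.
- knob_mid (a point): Middle of the crank's knob, an upright black cylinder 26 mm across, 42 mm tall (108 to 150 mm above the counter), that spins freely on its pin, 75 mm from the drum axis. At the start it lies 0.35 rad counter-clockwise of the press's +x axis. Letting the plate down takes about 1.3 to 2.6 rad.
- tab (a joint): Thumb tab, rad: 0 = on (start), 0.5 = off, at its stop; grows counter-clockwise from above. Stays where left; 1 to 4 N at its post move it. It only turns the pawl's spring the other way: under load the pawl stays locked in its tooth, and jumps clear by itself once the wheel is wound up (clockwise) off it by about 0.05 rad.
- tab_post (a point): On the tab's upright round steel post, 14 mm across, 55 mm from the pivot, 80 mm above the counter; the post is free from 64 up to 98 mm above the counter. To turn the tab off it goes 27 mm, mostly along the press's +x
- pawl_tip (a point): Top of the dark steel pawl's tip: about 38 mm (horizontally) from the drum axis while it is in a tooth, about 54 mm when sprung clear.
- press_plate: Steel press plate 150 x 130 x 16 mm with a weight on top, carried by the column, origin in the centre of its underside, 138 mm above the counter at the start. With its carriage 1.0 to 1.6 kg. It meets the cover after coming down somewhere between 38 and 76 mm, which must be felt.
- mould: Open aluminium mould 170 x 150 x 50 mm fixed on the press's base straight under the plate, origin in the centre of its underside, 12 mm above the counter. Its white cover, sprung (gives 1 mm per 8 N), stands 2 to 36 mm proud of the rim according to the filling (unknown).
- shaker: Steel shaker 40 mm across, 70 mm tall, standing on the press's base near the tab; origin under its centre
- ramekin: White bowl 70 mm across, 40 mm tall, standing on the press's base beside the column; origin under its centre
- cup: Clear cup 80 mm across, 100 mm tall, on the counter; origin under its centre
- avocado: Avocado half 66 mm across lying on the counter, origin under its centre
- sauce: Sauce bottle 60 mm across, 170 mm tall, origin under its centre
- spoon: Steel spoon 200 mm long lying on the counter, origin under its middle.
- spatula: Spatula 280 mm long with a black handle lying on the counter, origin under its middle.

How it is judged:
On the way, in this order (a step that is already met when the one before it is completed fails the run):
1. the tab is off while the pawl still holds the plate up in its tooth (value of joint tab above 0.4 rad and horizontal distance between pawl_tip and drum_axis below 0.045 m and distance of press_plate from where it was at the start of the episode below 0.006 m), for 0.2 s.
2. the pawl is clear of the wheel and the plate is still up, held by the crank (horizontal distance between pawl_tip and drum_axis above 0.047 m and distance of press_plate from where it was at the start of the episode below 0.014 m), for 0.2 s.
At the end, for the whole second after the job is handed in: The plate rests at rest with its own weight (7 to 25 N) on the mould's cover, the tab is off (over 0.4 rad) and the pawl clear of the wheel (tip over 47 mm from the axis) (contact force between press_plate and mould between 7 and 25 N and linear speed of press_plate below 0.005 m/s and value of joint tab above 0.4 rad and horizontal distance between pawl_tip and drum_axis above 0.047 m); the robot touches nothing.
It fails at once if the press plate runs or drops (faster than 0.08 m/s) (linear speed of press_plate above 0.08 m/s).
It fails at once if the plate is driven hard on the cover (over 30 N) (contact force between press_plate and mould above 30 N).
It fails at once if a bystander is disturbed (moved over 30 mm) (distance of any of shaker, ramekin, cup, avocado, sauce, spoon, spatula from where it was at the start of the episode above 0.03 m).
It also fails if it takes over 72 s, if anything falls off the work surface, if the arm or the gripper's body presses on something with over 40 N, if the wrist force passes 120 N, or if a joint passes its speed limit or range.

### The arm

A 6-joint arm with a two-finger parallel gripper is mounted at the origin on the work surface. World frame = base frame: x ahead of the robot, y to its left, z up, the work surface at z = 0. Lengths are in m, angles in rad, forces in N, time in s.
With the tool pointing down it reaches from about 0.25 to 0.725 m from the base axis. Payload 4 kg.
Tool frame: the origin (TCP) lies on the centre line of the jaws, within the pads' length; the fingertips stand 14 mm ahead of it and the grasp point (between the pads) lies 5 mm behind it; z points along the fingers, x is the direction in which the jaws open and shut, and the axes are right-handed (so a half turn about z gives the same grasp; the last joint's range is limited). The gripper opens to 85 mm and grips with 20 to 120 N. Pads are 22 mm wide; open, the fingers measure 114 mm over their backs; the gripper's body (76 mm by 85 mm) begins 54 mm behind the grasp point. The pads swing forward as they close: fully open they stand 13 mm farther back than shut.
Start: joints at [1.278, 0.241, 0.005, 1.335, 0, 1.571], TCP at [0.144, 0.479, 0.245] pointing down, gripper open.
Joint ranges: [-2.72, 2.72], [-1.05, 1.87], [-1.09, 1.28], [-1.99, 2.15], [-1.42, 1.44], [-3.14, 3.14]. Speed limits (rad/s): [2.79, 2.79, 3.14, 3.14, 3.14, 3.14].

### API

Orientations are given as a unit quaternion [x, y, z, w].
In Python, from workcell import bot gives the robot as it stands.
- The arm moves only by the tool play_rows, never from a script. Its argument "motion" is a list of rows, each an object with "fingers": the closure, from -1 (fully open) to 1 (shut), so that 0 is half open; "translation": the shift along the tool's x, y, z in cm, a list of three; "roll": the turn about the tool's z in degrees. A call has 1 to 20 rows; each row is the pose to reach, as a shift and turn from the pose commanded when the call began, along the tool's axes at that moment; what a row does not reach only later rows make up. A row lasts 1/12 s, in which the tool goes at most 41.7 mm and 7.16 degrees, less where a joint would pass 70% of its speed; a pose out of reach is approached as far as the arm can. A call with a gripper value outside its range is refused whole. The fingers move at their own pace and stop on an object; the grip force is fixed at half the most. Time passes only in rows, so rows that repeat a pose let the fingers close. It gives the time, the measured TCP pose, the force and the opening at its end, in the units of the state.
- bot.get_obs(): the state, without advancing time (a new reading comes with each control period).
- bot.camera(name): name is "side" or "top" or "wrist"; returns a dict with "pixels" (384x512x3 uint8, red, green, blue), "intrinsics" (3x3 intrinsics, pixels), "world_to_cam" (4x4, takes a point from world to camera coordinates). Camera axes: x right, y down, z forward; pixel columns grow to the right and rows downward; lengths in m; the calibration is good to about 2 mm. A picture is of the moment at which its call begins. There is no depth.
- bot.job_done(): hands the job in, once; it reports no verdict.
The state is a dict: "clock": time; "joint_pos": joint angles; "joint_vel": joint speeds; "tau": joint torques, N m; "eef_pos": TCP position; "tool_rot": TCP orientation; "ft_force": force on the tool from outside, world axes, zero at the start; "ft_torque": the same for the moment, N m; "grip_width": finger opening in m.
Only numpy, scipy, OpenCV 4.12 (cv2) and the standard library are available. Lean on these libraries where they do the work, as an engineer would, in place of code of your own. Each camera call takes 0.05 s, during which the arm holds its last target. There are 200 camera calls.

## Working session

There is one attempt and no reset: what is moved stays moved. The work goes in short steps, Python scripts to look and compute and a tool call to move; the robot and the scene stay as the last step left them, time stands still between calls to the robot, and variables do not carry over. Pictures are saved under pics/ and viewed, about 8 in all and at most 12, crops included, and the job is handed in when it is done.

Besides the shell and the picture viewer there is one more tool, called after ">>>" as name(argument=value, ...), one argument or row to a line, values as JSON. play_rows: Moves the arm, as the interface text tells. Its arguments: {"type":"object","properties":{"motion":{"type":"array","items":{"type":"object","properties":{"fingers":{"type":"number"},"translation":{"type":"array","items":{"type":"number"}},"roll":{"type":"number"}}}}},"required":["motion"]}

```bash
mkdir -p pics; ls; python3 - <<'E'
from workcell import bot
import cv2,numpy as np
np.set_printoptions(precision=4,suppress=True)
o=bot.get_obs(); print(o)
for n in("top","side"):
    c=bot.camera(n); cv2.imwrite(f"pics/{n}0.png",c["pixels"][:,:,::-1]); print(n,c["intrinsics"],c["world_to_cam"])
E
```

```text
pics
{'clock': 0.0, 'joint_pos': array([1.278 , 0.2414, 0.0037, 1.3352, 0.    , 1.5708]), 'joint_vel': array([ 0.0013, -0.0003, -0.0001,  0.0004, -0.0008,  0.0013]), 'tau': array([  0.    , -37.2314,  25.241 ,   0.0169,   0.0001,  -0.    ]), 'eef_pos': array([0.1441, 0.4781, 0.2444]), 'tool_rot': array([ 0.8027,  0.5964, -0.0009,  0.0006]), 'ft_force': array([-0.081 ,  0.6842,  0.1364]), 'ft_torque': array([ 0.0206, -0.0365, -0.0091]), 'grip_width': 0.08537837075176405}
top [[462.8332   0.     251.2997]
 [  0.     462.8332 200.8066]
 [  0.       0.       1.    ]] [[ 0.01   -0.9999 -0.0014 -0.0023]
 [-0.9971 -0.0099 -0.0758  0.4814]
 [ 0.0758  0.0022 -0.9971  1.6341]
 [ 0.      0.      0.      1.    ]]
side [[443.7943   0.     250.8434]
 [  0.     443.7943 190.001 ]
 [  0.       0.       1.    ]] [[ 0.8156 -0.5786 -0.0013 -0.3757]
 [-0.2897 -0.4065 -0.8665  0.2243]
 [ 0.5008  0.7071 -0.4992  1.102 ]
 [ 0.      0.      0.      1.    ]]
```

```bash
python3 - <<'E'
import cv2
for n in("top","side"):
    i=cv2.imread(f"pics/{n}0.png"); cv2.imwrite(f"pics/{n}0b.png",cv2.resize(i,(800,600),interpolation=cv2.INTER_CUBIC))
E
```

```text
(no output)
```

View pics/top0b.png

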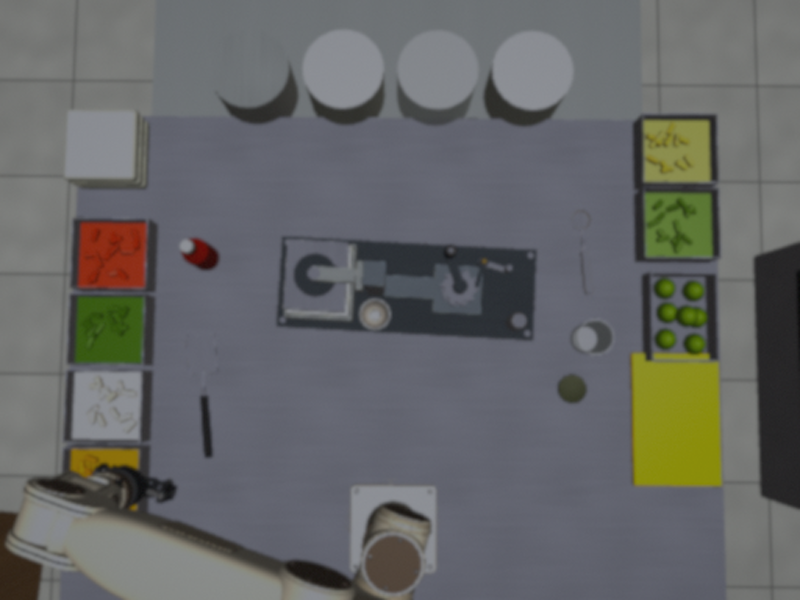

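View pics/side0b.png

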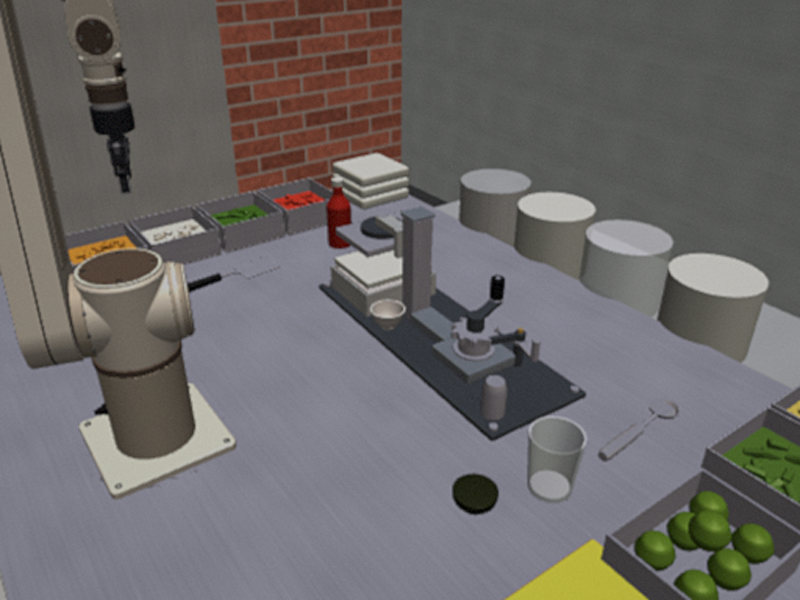

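Top view: press base spans (280,238)–(535,338), with the mould on the left (+y), drum near (460,287), knob top (450,251), tab post near (509,267), shaker (519,320). The side view agrees with this. Next I'll zoom in and measure.

```bash
cat > h.py <<'E'
import numpy as np,cv2,pickle
def bp(c,u,v,z):
    K=c["intrinsics"];T=c["world_to_cam"];R=T[:3,:3];o=-R.T@T[:3,3]
    d=R.T@np.linalg.solve(K,[u,v,1]);return o+d*(z-o[2])/d[2]
def pj(c,p):
    T=c["world_to_cam"];q=c["intrinsics"]@(T[:3,:3]@np.asarray(p)+T[:3,3]);return q[:2]/q[2]
def press(o,th,x,y,z):
    return np.array([o[0]+np.cos(th)*x-np.sin(th)*y,o[1]+np.sin(th)*x+np.cos(th)*y,z])
E
python3 - <<'E'
from workcell import bot
import cv2
from h import *
c=bot.camera("top");pickle.dump(c,open("top.pkl","wb"))
i=c["pixels"][145:225,170:350,::-1]
cv2.imwrite("pics/top1.png",cv2.resize(i,None,fx=4.4,fy=4.4,interpolation=cv2.INTER_CUBIC))
s=1.5625
P={k:bp(c,u/s,v/s,z) for k,(u,v,z) in dict(A=(282,238,.012),B=(536,249,.012),C=(533,338,.012),D=(277,326,.012),knob=(450,251,.15),post=(509,267,.098),drum=(460,287,.106)).items()}
for k in P: print(k,P[k].round(4))
for a,b in("AB","DC"): d=P[a]-P[b];print(np.degrees(np.arctan2(-d[0],d[1])),np.hypot(*d[:2]))
E
```

```text
A [0.6551 0.2601 0.012 ]
B [ 0.6351 -0.3269  0.012 ]
C [ 0.4295 -0.3191  0.012 ]
D [0.4512 0.2672 0.012 ]
knob [ 0.6058 -0.1178  0.15  ]
post [ 0.5803 -0.2508  0.098 ]
drum [ 0.5344 -0.1432  0.106 ]
-1.9465992946832922 0.5874035616764179
-2.117411378918794 0.5866286057550981
```

View pics/top1.png

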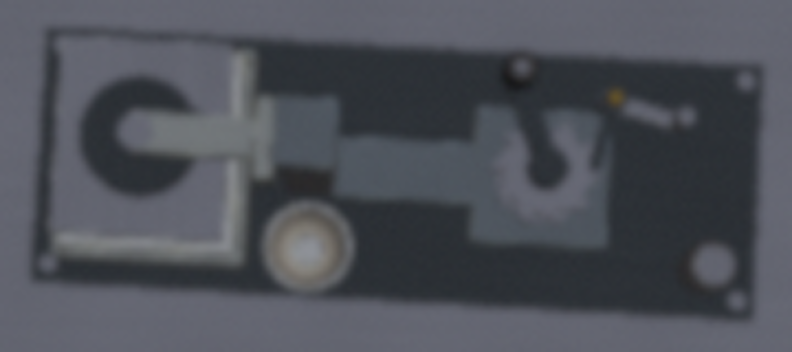

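Crop shows: knob (519,70), drum hub (545,168), tab pivot (615,97), tab post (686,116), shaker (713,263).

```bash
python3 - <<'E'
from h import *
c=pickle.load(open("top.pkl","rb"))
f=4.4
P={k:bp(c,170+(u+.5)/f-.5,145+(v+.5)/f-.5,z) for k,(u,v,z) in dict(knob=(519,70,.15),drum=(545,168,.106),piv=(615,97,.07),post=(686,116,.098),shaker=(713,263,.082)).items()}
th=-.0355
for k in P:
    d=P[k][:2]-P["drum"][:2]; R=np.array([[np.cos(th),np.sin(th)],[-np.sin(th),np.cos(th)]])
    print(k,P[k].round(4),(R@d).round(4),np.hypot(*d).round(4),np.arctan2(*(R@d)[::-1]).round(3))
print(np.hypot(*(P["post"]-P["piv"])[:2]))
E
```

```text
knob [ 0.6062 -0.1164  0.15  ] [0.0679 0.0261] 0.0727 0.367
drum [ 0.5374 -0.1401  0.106 ] [0. 0.] 0.0 0.0
piv [ 0.5986 -0.1984  0.07  ] [ 0.0632 -0.0561] 0.0845 -0.726
post [ 0.58  -0.25   0.098] [ 0.0465 -0.1084] 0.1179 -1.166
shaker [ 0.467  -0.2734  0.082 ] [-0.0656 -0.1357] 0.1507 -2.021
0.054855587051191305
```

```bash
cat >> h.py <<'E'
from scipy.spatial.transform import Rotation as Ro
def az(o): x=Ro.from_quat(o["tool_rot"]).as_matrix()[:,0]; return np.degrees(np.arctan2(x[1],x[0]))
def st(o): print("t",round(o["clock"],2),"pos",o["eef_pos"].round(4),"az",az(o).round(1),"j",o["joint_pos"].round(2),"F",o["ft_force"].round(1),"w",round(o["grip_width"],4))
def go(o,p,a=None,p0=None):
    M=Ro.from_quat(o["tool_rot"]).as_matrix(); d=M.T@(np.asarray(p)-(o["eef_pos"] if p0 is None else p0))*100
    print("->",p,"cm",d.round(2),"roll",None if a is None else round((az(o)-a+180)%360-180,1))
E
python3 - <<'E'
from workcell import bot
from h import *
o=bot.get_obs();st(o);go(o,[.545,-.25,.245],-90);go(o,[.545,-.25,.16],-90)
E
```

```text
t 0.15 pos [0.1442 0.4783 0.2446] az 73.2 j [ 1.28  0.24  0.    1.34 -0.    1.57] F [ 0.2 -0.2 -0.8] w 0.0854
-> [0.545, -0.25, 0.245] cm [-58.16  59.4    0.06] roll 163.2
-> [0.545, -0.25, 0.16] cm [-58.14  59.4    8.56] roll 163.2
```

>>> play_rows(
  motion=[
    {"fingers":1,"translation":[-14.5,14.8,-1],"roll":40},
    {"fingers":1,"translation":[-14.5,14.8,-1],"roll":40},
    {"fingers":1,"translation":[-14.5,14.8,-1],"roll":40},
    {"fingers":1,"translation":[-14.5,14.8,-1],"roll":40},
    {"fingers":1,"translation":[-14.5,14.8,-1],"roll":40},
    {"fingers":1,"translation":[-14.5,14.8,-1],"roll":40},
  ],
)

```text
clock: 0.65
eef_pos: [0.2462, 0.2916, 0.2555]
tool_rot: [0.96, 0.279, 0.0, 0.002]
ft_force: [-1.0, -0.4, -0.5]
grip_width: 0.0124
```

```bash
python3 - <<'E'
from workcell import bot
from h import *
o=bot.get_obs();st(o);go(o,[.545,-.25,.25],-90);go(o,[.545,-.25,.16],-90)
E
```

```text
t 0.65 pos [0.2462 0.2916 0.2555] az 32.4 j [ 0.87  0.   -0.24  1.33 -0.    1.88] F [-1.  -0.4 -0.5] w 0.0124
-> [0.545, -0.25, 0.25] cm [-3.84 61.73  0.74] roll 122.4
-> [0.545, -0.25, 0.16] cm [-3.84 61.7   9.74] roll 122.4
```

>>> play_rows(
  motion=[
    {"fingers":1,"translation":[-3.84,61.7,0.7],"roll":122.4},
    {"fingers":1,"translation":[-3.84,61.7,0.7],"roll":122.4},
    {"fingers":1,"translation":[-3.84,61.7,0.7],"roll":122.4},
    {"fingers":1,"translation":[-3.84,61.7,0.7],"roll":122.4},
    {"fingers":1,"translation":[-3.84,61.7,0.7],"roll":122.4},
    {"fingers":1,"translation":[-3.84,61.7,0.7],"roll":122.4},
    {"fingers":1,"translation":[-3.84,61.7,0.7],"roll":122.4},
    {"fingers":1,"translation":[-3.84,61.7,0.7],"roll":122.4},
    {"fingers":1,"translation":[-3.84,61.7,0.7],"roll":122.4},
    {"fingers":1,"translation":[-3.84,61.7,0.7],"roll":122.4},
    {"fingers":1,"translation":[-3.84,61.7,0.7],"roll":122.4},
    {"fingers":1,"translation":[-3.84,61.7,0.7],"roll":122.4},
    {"fingers":1,"translation":[-3.84,61.7,0.7],"roll":122.4},
    {"fingers":1,"translation":[-3.84,61.7,0.7],"roll":122.4},
    {"fingers":1,"translation":[-3.84,61.7,0.7],"roll":122.4},
    {"fingers":1,"translation":[-3.84,61.7,0.7],"roll":122.4},
    {"fingers":1,"translation":[-3.84,61.7,0.7],"roll":122.4},
    {"fingers":1,"translation":[-3.84,61.7,0.7],"roll":122.4},
    {"fingers":1,"translation":[-3.84,61.7,0.7],"roll":122.4},
  ],
)

```text
clock: 2.23
eef_pos: [0.5499, -0.2401, 0.2477]
tool_rot: [0.713, -0.701, -0.001, 0.0]
ft_force: [0.6, 0.1, -0.2]
grip_width: -0.0001
```

```bash
python3 - <<'E'
from workcell import bot
from h import *
o=bot.get_obs();st(o);go(o,[.545,-.25,.125],-90);go(o,[.545,-.25,.088],-90)
c=bot.camera("wrist");pickle.dump(c,open("w.pkl","wb"))
cv2.imwrite("pics/w1.png",cv2.resize(c["pixels"][:,:,::-1],(800,600)))
for n,p in dict(post=(.58,-.25,.098),knob=(.606,-.117,.15),drum=(.536,-.141,.106)).items(): print(n,pj(c,p)*1.5625)
E
```

```text
t 2.23 pos [ 0.5499 -0.2401  0.2477] az -89.0 j [-0.41  0.44  0.3   1.43  0.    2.71] F [ 0.6  0.1 -0.2] w -0.0001
-> [0.545, -0.25, 0.125] cm [ 0.99  0.49 12.27] roll 1.0
-> [0.545, -0.25, 0.088] cm [ 0.99  0.48 15.97] roll 1.0
post [414.05413005 235.31505546]
knob [113.99188772 188.61252739]
drum [216.40465842 313.2982556 ]
```

View pics/w1.png

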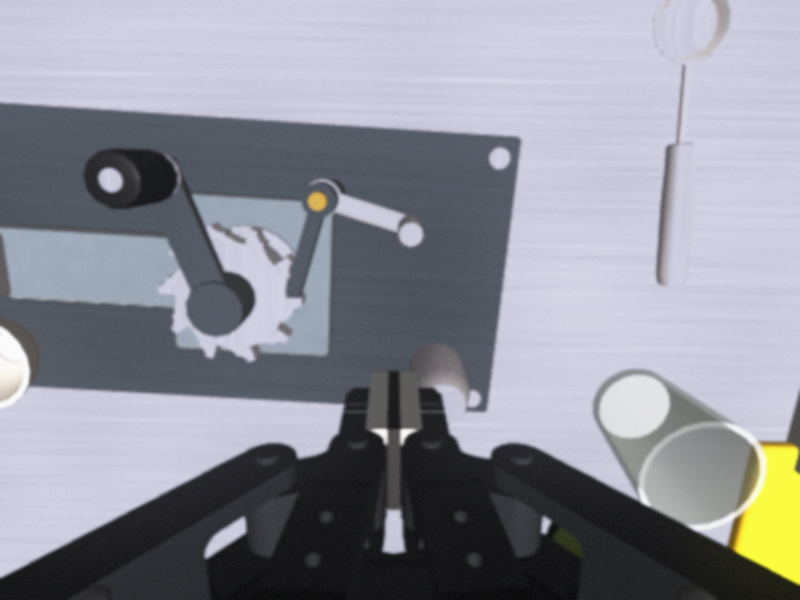

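Wrist picture: knob top (111,180), post top (410,233), hub (217,305), pivot (317,201). The shaker and cup are clear of the post.

```bash
python3 - <<'E'
from h import *
c=pickle.load(open("w.pkl","rb"));s=1.5625
P={k:bp(c,u/s,v/s,z) for k,(u,v,z) in dict(knob=(111,180,.15),post=(410,233,.098),hub=(217,305,.106),piv=(317,201,.09)).items()}
th=-.0355;R=np.array([[np.cos(th),-np.sin(th)],[np.sin(th),np.cos(th)]])
for k in P:print(k,P[k].round(4))
k=P["knob"][:2]-R@(75e-3*np.array([np.cos(.35),np.sin(.35)]));print("drum from knob",k)
print(np.hypot(*(P["post"]-P["piv"])[:2]))
E
```

```text
knob [ 0.6096 -0.1162  0.15  ]
post [ 0.5812 -0.2477  0.098 ]
hub [ 0.5408 -0.1417  0.106 ]
piv [ 0.5969 -0.1962  0.09  ]
drum from knob [ 0.53829855 -0.13941306]
0.05389766483214345
```

>>> play_rows(
  motion=[
    {"fingers":1,"translation":[0.9,0.6,4],"roll":1},
    {"fingers":1,"translation":[0.9,0.6,8],"roll":1},
    {"fingers":1,"translation":[0.9,0.6,12],"roll":1},
    {"fingers":1,"translation":[0.9,0.6,15.5],"roll":1},
    {"fingers":1,"translation":[0.9,0.6,15.9],"roll":1},
    {"fingers":1,"translation":[0.9,0.6,15.9],"roll":1},
    {"fingers":1,"translation":[0.9,0.6,15.9],"roll":1},
  ],
)

```text
clock: 2.87
eef_pos: [0.5453, -0.2492, 0.0912]
tool_rot: [-0.707, 0.708, -0.001, 0.0]
ft_force: [0.5, 0.2, 1.4]
grip_width: -0.0004
```

```bash
python3 - <<'E'
from workcell import bot
from h import *
o=bot.get_obs();st(o);go(o,[.563,-.25,.088],-90);go(o,[.590,-.25,.088],-90)
E
```

```text
t 2.87 pos [ 0.5453 -0.2492  0.0912] az -90.1 j [-0.43  0.54  0.03  1.06 -0.    2.71] F [0.5 0.2 1.4] w -0.0004
-> [0.563, -0.25, 0.088] cm [ 0.08 -1.77  0.32] roll -0.1
-> [0.59, -0.25, 0.088] cm [ 0.07 -4.47  0.33] roll -0.1
```

Push +x to about x = 0.585 first.

>>> play_rows(
  motion=[
    {"fingers":1,"translation":[0,-0.6,0],"roll":0},
    {"fingers":1,"translation":[0,-1.2,0],"roll":0},
    {"fingers":1,"translation":[0,-1.7,0],"roll":0},
    {"fingers":1,"translation":[0,-2.1,0],"roll":0},
    {"fingers":1,"translation":[0,-2.5,0],"roll":0},
    {"fingers":1,"translation":[0,-2.9,0],"roll":0},
    {"fingers":1,"translation":[0,-3.3,0],"roll":0},
    {"fingers":1,"translation":[0,-3.7,0],"roll":0},
    {"fingers":1,"translation":[0,-4.1,0],"roll":0},
    {"fingers":1,"translation":[0,-4.1,0],"roll":0},
  ],
)

```text
clock: 3.7
eef_pos: [0.586, -0.2493, 0.0891]
tool_rot: [-0.706, 0.708, -0.0, 0.0]
ft_force: [0.7, -0.3, 0.1]
grip_width: -0.0002
```

```bash
python3 - <<'E'
from workcell import bot
from h import *
o=bot.get_obs();st(o)
c=bot.camera("wrist");pickle.dump(c,open("w.pkl","wb"))
cv2.imwrite("pics/w2.png",cv2.resize(c["pixels"][:,:,::-1],(800,600)))
E
```

```text
t 3.7 pos [ 0.586  -0.2493  0.0891] az -90.2 j [-0.4   0.61  0.15  1.11  0.    2.74] F [ 0.7 -0.3  0.1] w -0.0002
```

View pics/w2.png

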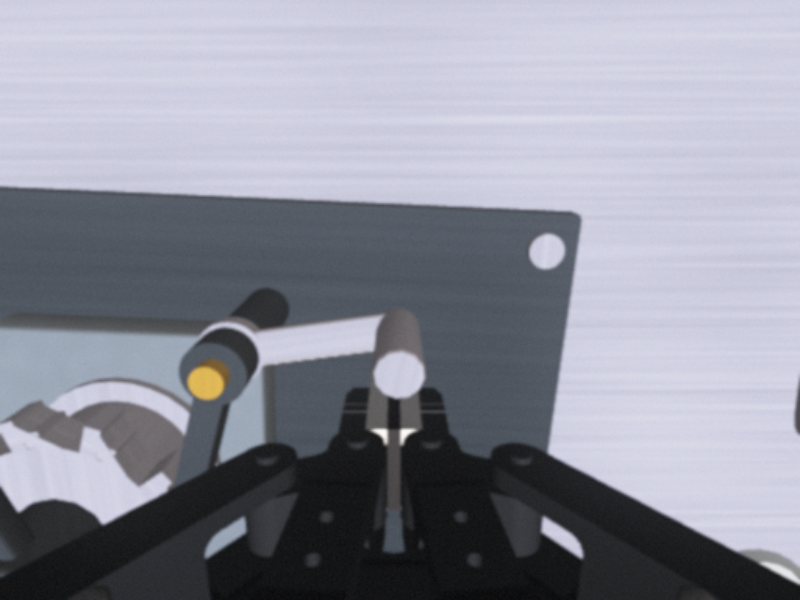

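The post (399,375) is right in front of the fingertip and the tab has turned about 27°. I'll push a little further to find the stop.

>>> play_rows(
  motion=[
    {"fingers":1,"translation":[0,-0.15,0],"roll":0},
    {"fingers":1,"translation":[0,-0.3,0],"roll":0},
    {"fingers":1,"translation":[0,-0.3,0],"roll":0},
  ],
)

```text
clock: 4.0
eef_pos: [0.588, -0.2488, 0.0891]
tool_rot: [-0.706, 0.708, 0.001, -0.0]
ft_force: [-2.4, 0.2, 0.8]
grip_width: -0.0001
```

>>> play_rows(
  motion=[
    {"fingers":1,"translation":[0,-0.15,0],"roll":0},
    {"fingers":1,"translation":[0,-0.25,0],"roll":0},
    {"fingers":1,"translation":[0,-0.25,0],"roll":0},
  ],
)

```text
clock: 4.25
eef_pos: [0.5899, -0.2488, 0.089]
tool_rot: [-0.706, 0.708, 0.001, -0.0]
ft_force: [-4.6, 1.2, 2.5]
grip_width: 0.0001
```

>>> play_rows(
  motion=[
    {"fingers":1,"translation":[0,-0.2,0],"roll":0},
    {"fingers":1,"translation":[0,-0.2,0],"roll":0},
    {"fingers":1,"translation":[0,-0.2,0],"roll":0},
  ],
)

```text
clock: 4.5
eef_pos: [0.5901, -0.2488, 0.089]
tool_rot: [-0.706, 0.708, 0.002, -0.002]
ft_force: [-9.6, 1.6, 4.1]
grip_width: -0.0001
```

>>> play_rows(
  motion=[
    {"fingers":1,"translation":[0,1.5,0],"roll":0},
    {"fingers":1,"translation":[0,3.5,0],"roll":0},
    {"fingers":1,"translation":[0,3.5,-4],"roll":0},
    {"fingers":1,"translation":[0,3.5,-8],"roll":0},
    {"fingers":0,"translation":[0,3.5,-12],"roll":-7},
    {"fingers":-0.4,"translation":[-4,1.5,-12],"roll":-14},
    {"fingers":-0.4,"translation":[-8,-0.5,-12],"roll":-18},
    {"fingers":-0.4,"translation":[-12,-1.8,-12],"roll":-18},
    {"fingers":-0.4,"translation":[-13.2,-1.8,-12],"roll":-18},
    {"fingers":-0.4,"translation":[-13.2,-1.8,-12],"roll":-18},
    {"fingers":-0.4,"translation":[-13.2,-1.8,-12],"roll":-18},
  ],
)

```text
clock: 5.42
eef_pos: [0.6123, -0.116, 0.2097]
tool_rot: [0.809, -0.588, 0.001, -0.0]
ft_force: [0.1, -0.7, -0.1]
grip_width: 0.06
```

```bash
python3 - <<'E'
from workcell import bot
from h import *
o=bot.get_obs();st(o);go(o,[.6095,-.117,.123],-72)
c=bot.camera("wrist");pickle.dump(c,open("w.pkl","wb"))
cv2.imwrite("pics/w3.png",cv2.resize(c["pixels"][:,:,::-1],(800,600)))
for n,p in dict(post=(.608,-.25,.098),knob=(.6095,-.117,.15),drum=(.5385,-.1405,.106)).items(): print(n,pj(c,p)*1.5625)
E
```

```text
t 5.42 pos [ 0.6123 -0.116   0.2097] az -72.0 j [-0.19  0.5   0.3   1.36 -0.    2.64] F [ 0.1 -0.7 -0.1] w 0.06
-> [0.6095, -0.117, 0.123] cm [-0.    0.32  8.67] roll -0.0
post [637.82560496 392.71761327]
knob [395.27702845 353.66770764]
drum [395.52095814 456.40676343]
```

View pics/w3.png

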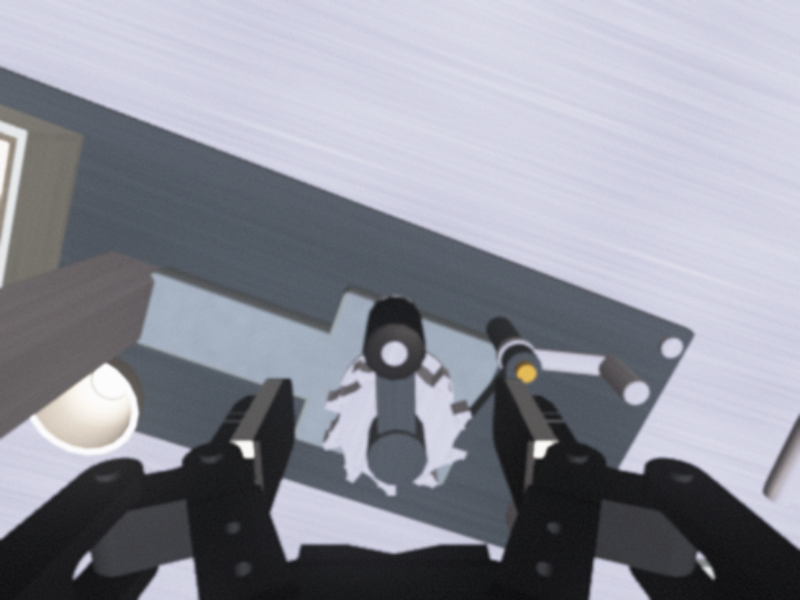

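The knob top (394,350) and post (635,392) fall where predicted, so the tab is off, and the pawl is still in its tooth. Both jaws clear the knob, so I'll descend around it.

>>> play_rows(
  motion=[
    {"fingers":-0.4,"translation":[0,0.3,3],"roll":0},
    {"fingers":-0.4,"translation":[0,0.3,6],"roll":0},
    {"fingers":-0.4,"translation":[0,0.3,8.2],"roll":0},
    {"fingers":-0.4,"translation":[0,0.3,8.6],"roll":0},
    {"fingers":-0.4,"translation":[0.8,0.3,8.6],"roll":0},
    {"fingers":-0.4,"translation":[1.3,0.3,8.6],"roll":0},
    {"fingers":-0.4,"translation":[1.3,0.3,8.6],"roll":0},
    {"fingers":-0.4,"translation":[1.3,0.3,8.6],"roll":0},
  ],
)

```text
clock: 6.13
eef_pos: [0.6138, -0.1319, 0.1254]
tool_rot: [0.808, -0.59, 0.002, -0.001]
ft_force: [-0.3, -0.3, 0.1]
grip_width: 0.0602
```

>>> play_rows(
  motion=[
    {"fingers":-0.4,"translation":[0.2,0,0],"roll":0},
    {"fingers":-0.4,"translation":[0.4,0,0],"roll":0},
    {"fingers":-0.4,"translation":[0.4,0,0],"roll":0},
  ],
)

```text
clock: 6.38
eef_pos: [0.6139, -0.1339, 0.1243]
tool_rot: [0.808, -0.589, 0.0, -0.001]
ft_force: [-0.5, 2.8, 1.9]
grip_width: 0.0599
```

```bash
python3 - <<'E'
from workcell import bot
from h import *
st(bot.get_obs())
E
```

```text
t 6.38 pos [ 0.6139 -0.1339  0.1243] az -72.2 j [-0.22  0.56  0.17  1.18  0.    2.61] F [-0.5  2.8  1.9] w 0.0599
```

>>> play_rows(
  motion=[
    {"fingers":-0.4,"translation":[0.2,0,0],"roll":0},
    {"fingers":-0.4,"translation":[0.4,0,0],"roll":0},
    {"fingers":-0.4,"translation":[0.6,0,0],"roll":0},
    {"fingers":-0.4,"translation":[0.8,0,0],"roll":0},
    {"fingers":-0.4,"translation":[0.9,0,0],"roll":0},
    {"fingers":-0.4,"translation":[0.9,0,0],"roll":0},
    {"fingers":-0.4,"translation":[0.9,0,0],"roll":0},
  ],
)

```text
clock: 6.97
eef_pos: [0.6163, -0.1412, 0.124]
tool_rot: [0.809, -0.588, -0.001, -0.001]
ft_force: [-2.3, 5.1, 4.3]
grip_width: 0.0597
```

```bash
python3 - <<'E'
from workcell import bot
from h import *
st(bot.get_obs())
c=bot.camera("wrist");pickle.dump(c,open("w.pkl","wb"))
cv2.imwrite("pics/w4.png",cv2.resize(c["pixels"][:,:,::-1],(800,600)))
E
```

```text
t 6.97 pos [ 0.6163 -0.1412  0.124 ] az -72.1 j [-0.23  0.57  0.18  1.18  0.    2.6 ] F [-2.3  5.1  4.3] w 0.0597
```

View pics/w4.png

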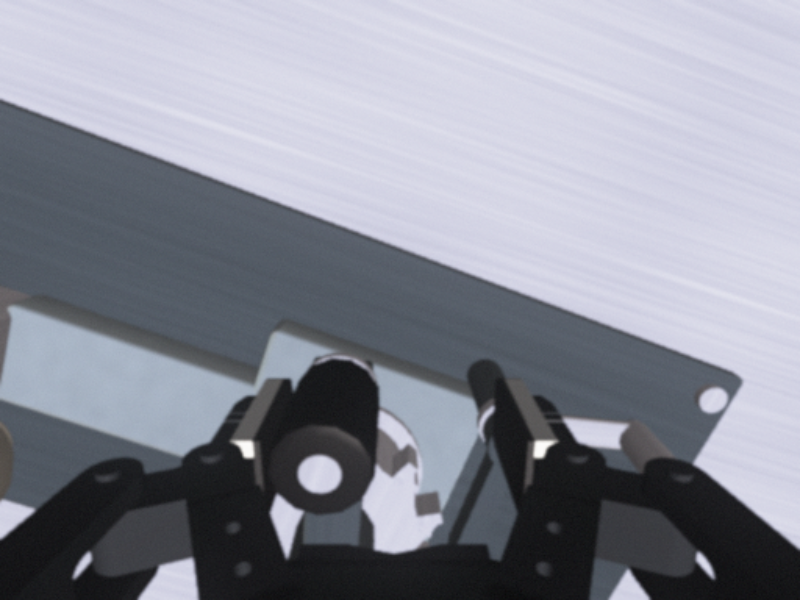

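The knob sits against the left pad, and the pawl is a dark bar from (488,460) to (440,545) with a gap to the wheel. I'll check that distance numerically.

```bash
python3 - <<'E'
from h import *
c=pickle.load(open("w.pkl","rb"));s=1.5625
D=np.array([.5385,-.1405]);th=-.0355
piv=press(D,th,.06,-.052,.08)
print("piv px",pj(c,piv)*s,"axis px",pj(c,[*D,.08])*s)
# distance of axis from the pawl's centre line
a,b=[bp(c,u/s,v/s,.08)[:2] for u,v in((488,460),(440,545))]
d=(b-a)/np.linalg.norm(b-a);print(a,b,"dist end-axis",np.linalg.norm(b-D),"line-axis",abs(d[0]*(D-a)[1]-d[1]*(D-a)[0]))
i=c["pixels"][270:384,240:360,::-1];cv2.imwrite("pics/w4c.png",cv2.resize(i,None,fx=5,fy=5,interpolation=cv2.INTER_CUBIC))
for r in(38e-3,54e-3):
  for L in(.05,.055,.06):
    R=np.hypot(.06,.052);ca=(R*R+L*L-r*r)/(2*R*L);w=np.arctan2(.052,-.06)  # dir pivot->axis in press
    for s_ in(1,-1):
        q=w+s_*np.arccos(ca);print(r,L,s_,(pj(c,press(D,th,.06+L*np.cos(q),-.052+L*np.sin(q),.08))*s).round())
E
```

```text
piv px [512.05205898 446.59578181] axis px [335.02017721 530.43399759]
[ 0.58825192 -0.18790564] [ 0.54491737 -0.18341401] dist end-axis 0.04339118581680821 line-axis 0.0420237175169688
0.038 0.05 1 [429. 531.]
0.038 0.05 -1 [383. 461.]
0.038 0.055 1 [427. 543.]
0.038 0.055 -1 [369. 455.]
0.038 0.06 1 [424. 554.]
0.038 0.06 -1 [356. 451.]
0.054 0.05 1 [465. 548.]
0.054 0.05 -1 [385. 420.]
0.054 0.055 1 [462. 558.]
0.054 0.055 -1 [373. 416.]
0.054 0.06 1 [458. 567.]
0.054 0.06 -1 [360. 413.]
```

View pics/w4c.png

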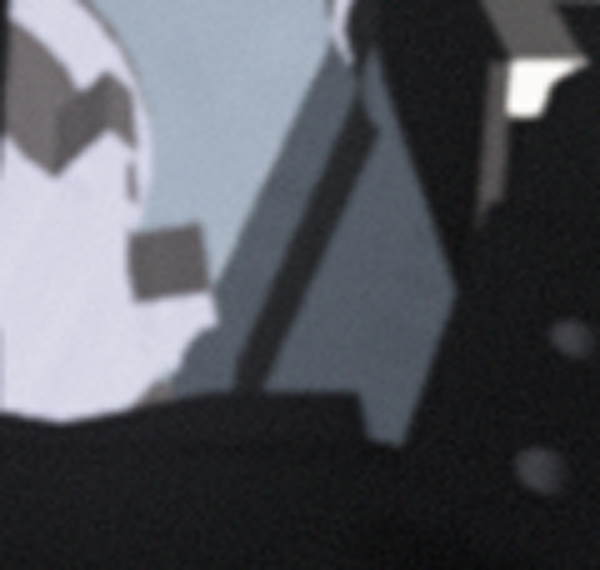

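The pawl bar's slope in the crop is 0.42, against 0.45 predicted for clear and 0.88 for in-tooth, so it has sprung clear. Easing back means turning the tool rigidly about the drum axis, so I'll compute that table.

```bash
cat >> h.py <<'E'
D=np.array([.5385,-.1405])
def table(o,ds):
    M=Ro.from_quat(o["tool_rot"]).as_matrix();r=o["eef_pos"][:2]-D
    x=M[:2,0];y=M[:2,1]
    print("r",np.hypot(*r).round(4))
    for d in ds:
        c,s=np.cos(d),np.sin(d);q=np.array([[c,-s],[s,c]])@r-r
        print(round(d,3),"[%.2f, %.2f, 0] roll %.1f"%(q@x*100,q@y*100,-np.degrees(d)))
E
python3 - <<'E'
from workcell import bot
from h import *
o=bot.get_obs();st(o);table(o,np.arange(1,21)*.05)
E
```

```text
t 7.02 pos [ 0.6163 -0.1412  0.124 ] az -72.1 j [-0.23  0.57  0.18  1.18  0.    2.6 ] F [-1.1  6.1  5.5] w 0.06
r 0.0778
0.05 [-0.37, -0.11, 0] roll -2.9
0.1 [-0.75, -0.21, 0] roll -5.7
0.15 [-1.13, -0.29, 0] roll -8.6
0.2 [-1.51, -0.34, 0] roll -11.5
0.25 [-1.90, -0.38, 0] roll -14.3
0.3 [-2.29, -0.40, 0] roll -17.2
0.35 [-2.68, -0.40, 0] roll -20.1
0.4 [-3.07, -0.38, 0] roll -22.9
0.45 [-3.45, -0.34, 0] roll -25.8
0.5 [-3.84, -0.28, 0] roll -28.6
0.55 [-4.22, -0.20, 0] roll -31.5
0.6 [-4.59, -0.10, 0] roll -34.4
0.65 [-4.97, 0.01, 0] roll -37.2
0.7 [-5.33, 0.15, 0] roll -40.1
0.75 [-5.69, 0.30, 0] roll -43.0
0.8 [-6.04, 0.47, 0] roll -45.8
0.85 [-6.38, 0.66, 0] roll -48.7
0.9 [-6.71, 0.86, 0] roll -51.6
0.95 [-7.03, 1.08, 0] roll -54.4
1.0 [-7.34, 1.32, 0] roll -57.3
```

>>> play_rows(
  motion=[
    {"fingers":-0.4,"translation":[-0.18,-0.06,0],"roll":-1.4},
    {"fingers":-0.4,"translation":[-0.37,-0.11,0],"roll":-2.9},
    {"fingers":-0.4,"translation":[-0.75,-0.21,0],"roll":-5.7},
    {"fingers":-0.4,"translation":[-1.13,-0.29,0],"roll":-8.6},
    {"fingers":-0.4,"translation":[-1.51,-0.34,0],"roll":-11.5},
    {"fingers":-0.4,"translation":[-1.9,-0.38,0],"roll":-14.3},
    {"fingers":-0.4,"translation":[-2.29,-0.4,0],"roll":-17.2},
    {"fingers":-0.4,"translation":[-2.68,-0.4,0],"roll":-20.1},
    {"fingers":-0.4,"translation":[-3.07,-0.38,0],"roll":-22.9},
    {"fingers":-0.4,"translation":[-3.45,-0.34,0],"roll":-25.8},
    {"fingers":-0.4,"translation":[-3.65,-0.31,0],"roll":-27.2},
    {"fingers":-0.4,"translation":[-3.65,-0.31,0],"roll":-27.2},
  ],
)

```text
clock: 8.02
eef_pos: [0.6065, -0.1054, 0.1236]
tool_rot: [0.924, -0.381, -0.002, -0.001]
ft_force: [-4.5, 5.1, 3.9]
grip_width: 0.0595
```

```bash
python3 - <<'E'
from workcell import bot
from h import *
o=bot.get_obs();st(o)
c=bot.camera("wrist");pickle.dump(c,open("w.pkl","wb"))
cv2.imwrite("pics/w5.png",cv2.resize(c["pixels"][:,:,::-1],(800,600)))
table(o,np.arange(1,3)*.05)
E
```

```text
t 8.02 pos [ 0.6065 -0.1054  0.1236] az -44.8 j [-0.17  0.54  0.13  1.16  0.    2.18] F [-4.5  5.1  3.9] w 0.0595
r 0.0766
0.05 [-0.37, -0.11, 0] roll -2.9
0.1 [-0.74, -0.20, 0] roll -5.7
```

View pics/w5.png

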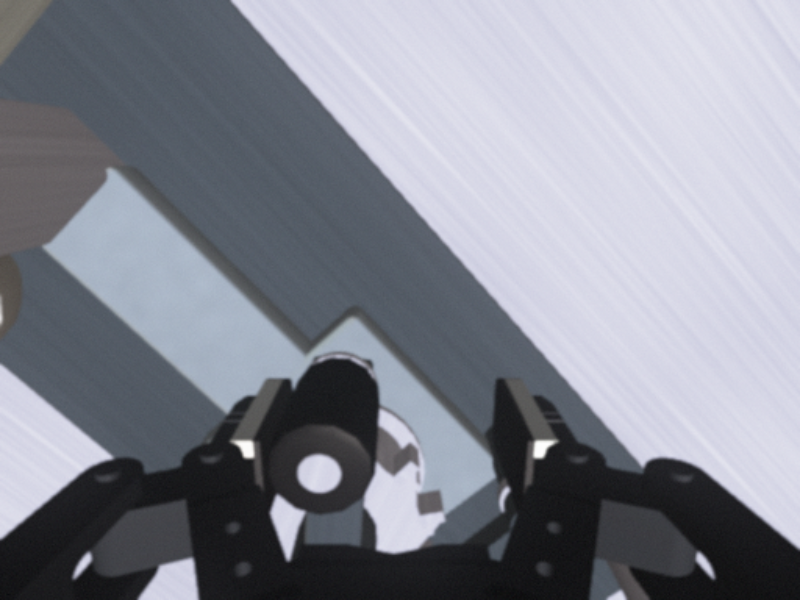

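The knob stays at (320,470) in the tool view, against the left pad, so the turning centre is right. I'll continue by 0.8 rad, to about 1.17, which is still above the earliest landing.

>>> play_rows(
  motion=[
    {"fingers":-0.4,"translation":[-0.18,-0.06,0],"roll":-1.4},
    {"fingers":-0.4,"translation":[-0.37,-0.11,0],"roll":-2.9},
    {"fingers":-0.4,"translation":[-0.75,-0.21,0],"roll":-5.7},
    {"fingers":-0.4,"translation":[-1.13,-0.29,0],"roll":-8.6},
    {"fingers":-0.4,"translation":[-1.51,-0.34,0],"roll":-11.5},
    {"fingers":-0.4,"translation":[-1.9,-0.38,0],"roll":-14.3},
    {"fingers":-0.4,"translation":[-2.29,-0.4,0],"roll":-17.2},
    {"fingers":-0.4,"translation":[-2.68,-0.4,0],"roll":-20.1},
    {"fingers":-0.4,"translation":[-3.07,-0.38,0],"roll":-22.9},
    {"fingers":-0.4,"translation":[-3.45,-0.34,0],"roll":-25.8},
    {"fingers":-0.4,"translation":[-3.84,-0.28,0],"roll":-28.6},
    {"fingers":-0.4,"translation":[-4.22,-0.2,0],"roll":-31.5},
    {"fingers":-0.4,"translation":[-4.59,-0.1,0],"roll":-34.4},
    {"fingers":-0.4,"translation":[-4.97,0.01,0],"roll":-37.2},
    {"fingers":-0.4,"translation":[-5.33,0.15,0],"roll":-40.1},
    {"fingers":-0.4,"translation":[-5.69,0.3,0],"roll":-43},
    {"fingers":-0.4,"translation":[-6.04,0.47,0],"roll":-45.8},
    {"fingers":-0.4,"translation":[-6.04,0.47,0],"roll":-45.8},
  ],
)

```text
clock: 9.57
eef_pos: [0.5589, -0.0681, 0.1232]
tool_rot: [1.0, 0.008, -0.003, 0.001]
ft_force: [-6.7, 0.4, 5.7]
grip_width: 0.0601
```

```bash
python3 - <<'E'
from workcell import bot
from h import *
o=bot.get_obs();st(o)
table(o,np.arange(1,6)*.03)
E
```

```text
t 9.57 pos [ 0.5589 -0.0681  0.1232] az 0.9 j [-0.12  0.45 -0.03  1.1  -0.    1.43] F [-6.7  0.4  5.7] w 0.0601
r 0.0752
0.03 [-0.22, -0.06, 0] roll -1.7
0.06 [-0.44, -0.12, 0] roll -3.4
0.09 [-0.66, -0.17, 0] roll -5.2
0.12 [-0.88, -0.21, 0] roll -6.9
0.15 [-1.10, -0.24, 0] roll -8.6
```

>>> play_rows(
  motion=[
    {"fingers":-0.4,"translation":[-0.22,-0.06,0],"roll":-1.7},
    {"fingers":-0.4,"translation":[-0.44,-0.12,0],"roll":-3.4},
    {"fingers":-0.4,"translation":[-0.66,-0.17,0],"roll":-5.2},
    {"fingers":-0.4,"translation":[-0.88,-0.21,0],"roll":-6.9},
    {"fingers":-0.4,"translation":[-1.1,-0.24,0],"roll":-8.6},
  ],
)

```text
clock: 9.98
eef_pos: [0.5486, -0.0663, 0.1232]
tool_rot: [0.997, 0.083, -0.002, 0.001]
ft_force: [-5.7, -0.3, 4.0]
grip_width: 0.0598
```

>>> play_rows(
  motion=[
    {"fingers":-0.4,"translation":[-0.22,-0.06,0],"roll":-1.7},
    {"fingers":-0.4,"translation":[-0.44,-0.12,0],"roll":-3.4},
    {"fingers":-0.4,"translation":[-0.66,-0.17,0],"roll":-5.2},
    {"fingers":-0.4,"translation":[-0.88,-0.21,0],"roll":-6.9},
    {"fingers":-0.4,"translation":[-1.1,-0.24,0],"roll":-8.6},
  ],
)

```text
clock: 10.4
eef_pos: [0.5374, -0.066, 0.1232]
tool_rot: [0.988, 0.157, -0.002, 0.001]
ft_force: [-5.0, -2.1, 4.3]
grip_width: 0.0597
```

>>> play_rows(
  motion=[
    {"fingers":-0.4,"translation":[-0.22,-0.06,0],"roll":-1.7},
    {"fingers":-0.4,"translation":[-0.44,-0.12,0],"roll":-3.4},
    {"fingers":-0.4,"translation":[-0.66,-0.17,0],"roll":-5.2},
    {"fingers":-0.4,"translation":[-0.88,-0.21,0],"roll":-6.9},
    {"fingers":-0.4,"translation":[-1.1,-0.24,0],"roll":-8.6},
  ],
)

```text
clock: 10.82
eef_pos: [0.5263, -0.0675, 0.1232]
tool_rot: [0.973, 0.231, -0.002, 0.001]
ft_force: [-5.5, -2.4, 3.8]
grip_width: 0.0599
```

>>> play_rows(
  motion=[
    {"fingers":-0.4,"translation":[-0.22,-0.06,0],"roll":-1.7},
    {"fingers":-0.4,"translation":[-0.44,-0.12,0],"roll":-3.4},
    {"fingers":-0.4,"translation":[-0.66,-0.17,0],"roll":-5.2},
    {"fingers":-0.4,"translation":[-0.88,-0.21,0],"roll":-6.9},
    {"fingers":-0.4,"translation":[-1.1,-0.24,0],"roll":-8.6},
  ],
)

```text
clock: 11.23
eef_pos: [0.5156, -0.0705, 0.1232]
tool_rot: [0.953, 0.303, -0.002, 0.001]
ft_force: [-3.9, -3.0, 3.5]
grip_width: 0.0598
```

>>> play_rows(
  motion=[
    {"fingers":-0.4,"translation":[-0.22,-0.06,0],"roll":-1.7},
    {"fingers":-0.4,"translation":[-0.44,-0.12,0],"roll":-3.4},
    {"fingers":-0.4,"translation":[-0.66,-0.17,0],"roll":-5.2},
    {"fingers":-0.4,"translation":[-0.88,-0.21,0],"roll":-6.9},
    {"fingers":-0.4,"translation":[-1.1,-0.24,0],"roll":-8.6},
  ],
)

```text
clock: 11.65
eef_pos: [0.5072, -0.074, 0.1233]
tool_rot: [0.927, 0.374, -0.0, 0.001]
ft_force: [0.8, 0.4, -0.2]
grip_width: 0.0597
```

The load dropped to zero, which looks like the landing. I'll back off another 8 mm and confirm.

>>> play_rows(
  motion=[
    {"fingers":-0.4,"translation":[-0.3,-0.06,0],"roll":0},
    {"fingers":-0.4,"translation":[-0.6,-0.1,0],"roll":0},
    {"fingers":-0.4,"translation":[-0.8,-0.1,0],"roll":0},
    {"fingers":-0.4,"translation":[-0.8,-0.1,0],"roll":0},
  ],
)

```text
clock: 11.98
eef_pos: [0.5004, -0.0786, 0.1233]
tool_rot: [0.928, 0.373, -0.0, 0.0]
ft_force: [-0.0, 0.2, 1.0]
grip_width: 0.06
```

```bash
python3 - <<'E'
from workcell import bot
from h import *
o=bot.get_obs();st(o)
c=bot.camera("wrist");d=bot.camera("side")
a=cv2.resize(c["pixels"][:,:,::-1],(400,300));b=cv2.resize(d["pixels"][90:300,170:450,::-1],(400,300))
cv2.imwrite("pics/w6.png",np.hstack([a,b]))
E
```

```text
t 11.98 pos [ 0.5004 -0.0786  0.1233] az 43.8 j [-0.16  0.34 -0.19  1.04 -0.    0.65] F [-0.   0.2  1. ] w 0.06
```

View pics/w6.png

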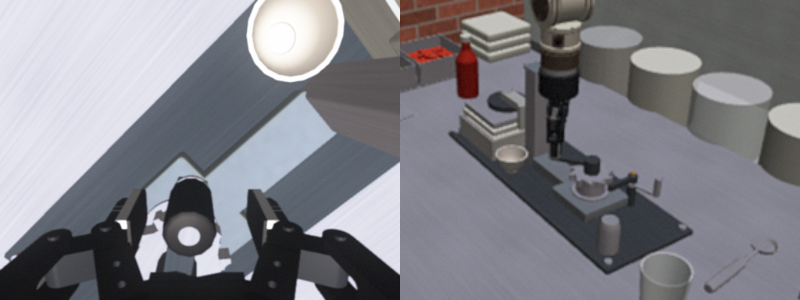

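The knob stands free between the two pads, and in the side view the plate rests on the white cover. I'll lift straight off.

>>> play_rows(
  motion=[
    {"fingers":-0.4,"translation":[0,0,-2],"roll":0},
    {"fingers":-0.4,"translation":[0,0,-5],"roll":0},
    {"fingers":-0.4,"translation":[0,0,-9],"roll":0},
    {"fingers":-0.4,"translation":[0,0,-13],"roll":0},
    {"fingers":-0.4,"translation":[0,0,-15],"roll":0},
    {"fingers":-0.4,"translation":[0,0,-15],"roll":0},
    {"fingers":-0.4,"translation":[0,0,-15],"roll":0},
  ],
)

```text
clock: 12.67
eef_pos: [0.5017, -0.0783, 0.2747]
tool_rot: [0.928, 0.373, 0.002, 0.001]
ft_force: [-0.1, 0.5, -1.3]
grip_width: 0.0597
```

```bash
python3 - <<'E'
from workcell import bot
from h import *
o=bot.get_obs();st(o)
c=bot.camera("wrist");d=bot.camera("side")
a=cv2.resize(c["pixels"][:,:,::-1],(400,300));b=cv2.resize(d["pixels"][90:300,170:450,::-1],(400,300))
cv2.imwrite("pics/w7.png",np.hstack([a,b]))
E
```

```text
t 12.67 pos [ 0.5017 -0.0783  0.2747] az 43.8 j [-0.15  0.24  0.08  1.41 -0.    0.65] F [-0.1  0.5 -1.3] w 0.0597
```

View pics/w7.png

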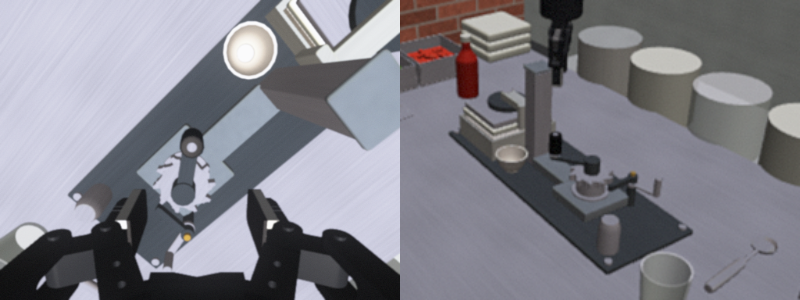

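The plate is down on the cover, the crank stands still where it was left, the tab is off, the pawl is swung out, and the bystanders haven't moved. Handing in.

```bash
python3 -c "
from workcell import bot
print(bot.job_done())"
```

```text
the job is handed in; nothing more can be done
None
```

The press plate is down, resting on the mould's cover under its own weight, and the job is handed in. The run took about 13 s of the 72 s allowed.

- **Tab:** I pushed the post 27 mm to its stop with the closed fingers. The force rose to about 10 N there, and later pictures showed the post at its predicted off position.
- **Winding up:** I held the crank with one pad against the knob and wound up about 0.1 rad. The pawl's angle in the wrist image matched the sprung-clear position, not the in-tooth one.
- **Easing down:** I let the crank back at up to 0.6 rad/s, about 18 mm/s at the plate, with a steady load of 5 to 7 N. The load fell to zero at roughly 1.85 rad, about 56 mm of travel. The pad only ever held the crank back, so it could not press the plate onto the cover.
- **Final checks:** The knob stood free between the pads, then I lifted clear. The last pictures show the plate on the cover, the pawl clear, the tab off and the visible bystanders undisturbed. The sauce bottle showed in the side view only. The avocado and the spatula were outside the last views, and the arm stayed away from both.

The contact force on the cover could not be measured directly. While the pad was loaded, the wrist also read 4 to 6 N vertically, probably pad friction; it fell to about 1 N or less after landing.

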